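# Move the charged battery pack from its dock into the display light

### The arm

A 6-joint arm with a two-finger parallel gripper is mounted at the origin on a cart in front of the work surface, level with it; the furniture and walls round the work are solid. World frame = base frame: x ahead of the robot, y to its left, z up, the work surface at z = 0. Lengths are in m, angles in degrees, forces in N, time in s.
With the tool pointing down it reaches from about 0.25 to 0.725 m from the base axis. Payload 9.7 kg.
Tool frame: the origin (TCP) lies between the finger pads; the fingertips stand 17 mm ahead of it and the grasp point (between the pads) lies 2 mm behind it; z points along the fingers, y is the direction in which the jaws open and shut (so a half turn about z gives the same grasp; the last joint's range is limited). The gripper opens to 85 mm and grips with 20 to 120 N. Pads are 22 mm wide; open, the fingers measure 114 mm over their backs; the gripper's body (76 mm by 85 mm) begins 54 mm behind the grasp point. The pads swing forward as they close: fully open they stand 13 mm farther back than shut.
Start: joints at [0, 4.979, 10.078, 95.1, 0, 90], TCP at [0.55, -0, 0.227] pointing down, gripper open.
Joint ranges: [-179.16, 179.16], [-48.56, 103.87], [-65.8, 70.77], [-126.05, 130.52], [-82.76, 87.17], [-180, 180]. Speed limits (degrees/s): [127.2, 127.2, 147.25, 180, 180, 180].

### API

Orientations are given as [roll, pitch, yaw] about the fixed x, y, z axes, in that order (R = Rz(yaw) Ry(pitch) Rx(roll)).
In Python, from workcell import monitor, cams, order gives the robot as it stands. The module is installed in compiled form; this text tells all that it offers.
- The arm moves only by the shell command python3 -m handwheel 'ROWS' [OPENING] [FORCE]. ROWS is JSON, a list of rows, each a list of 6 numbers: the shift along the tool's x, y, z in m, then the turn, a rotation vector about the tool's x, y, z in degrees. In form: [[tx, ty, tz, wx, wy, wz], ...]. A call has exactly 8 rows; each row shifts and turns the commanded pose from where the row before left it, along the tool's axes as they then stand; what a row does not reach is not made up. A row lasts 1/12 s, in which the tool goes at most 41.7 mm and 7.16 degrees, less where a joint would pass 70% of its speed; a pose out of reach is approached as far as the arm can. A call is refused whole if a number of a shift passes 0.0417 or a number of a turn 7.16, either way. A call with a gripper value outside its range is refused whole. OPENING is the opening, from -1 (shut) to 1 (fully open), set as the call begins (- or left out, the last holds). The fingers move at their own pace and stop on an object; FORCE is the grip in N (left out, the last holds). Time passes only in rows, so rows that do not move let the fingers close, or fill a call up. It gives the time, the measured TCP pose, the force and the opening at its end, in the units of the state.
- monitor.get_obs(): the state, without advancing time (a new reading comes with each control period).
- cams.camera(name): name is "scene" or "side" or "wrist"; returns a dict with "img" (400x640x3 uint8, red, green, blue), "depth" (400x640 float32, m along the optical axis (not along the pixel's ray), 0 where there is no reading), "fx", "fy", "cx", "cy" (pixels), "rvec" (rotation vector, rad) and "tvec" (3), from world to camera coordinates, as OpenCV has them; the wrist camera has in their place "tool_from_camera" (4x4, takes a point from camera to tool coordinates, whose origin is the TCP and whose axes are the flange's). Camera axes: x right, y down, z forward; pixel columns grow to the right and rows downward; lengths in m; the calibration is good to about 2 mm. A picture is of the moment at which its call begins: read the wrist's pose just before it.
- order.job_done(): hands the job in, once; it reports no verdict.
The state is a dict: "time": time; "q": joint angles; "qd": joint speeds; "joint_efforts": joint torques, N m; "ee_pos": TCP position; "tcp_rot": TCP orientation; "wrist_force": force on the tool from outside, world axes, zero at the start; "torque": the same for the moment, N m; "opening": finger opening in m.
Only numpy, scipy, OpenCV 4.12 (cv2) and the standard library are available. Lean on these libraries where they do the work, as an engineer would, in place of code of your own. Each camera call takes 0.05 s, during which the arm holds its last target. There are 200 camera calls.

### The job

Move the charged battery pack from the charging dock into the display light: press the dock's catch button so that the pack springs loose, draw it out along its rails, then slide it into the light's rails, nose first, until it is fully home and the light's catch clicks up, and let go. Feel your way and never force it, and leave the tin and the crystals where they stand.

Things in the scene. Friction and masses are not known exactly. Their poses are not given: they have to be found in the camera images.
- pack_center (a point): Centre of the battery pack's grey body (56 long x, 40 wide y, 40 high mm), the part to grip: 33 mm above the pack's underside, 20 mm below its top. 200 to 390 g. Under it a waist 32 wide, and a black dovetail foot 56 long, 8 high, 48 wide at the bottom, 36 at its top, with a catch notch underneath. +x is the tapered nose, which goes in first; 4 white marks on the rear. Starts in the dock.
- charger: Charging dock, fixed: grey base 170 x 80 x 14 mm with a vented block at its far end. Origin: on the table under the centre of a pack that is home; +x is the way a pack slides in. Bed 14 mm above the table from x = -80 mm; two undercut rails x = -16 to +28 mm, 70 mm over all, tops 23.5 mm high, 1 mm clear of the foot each side. With its centre at x = -46 mm or less the pack can be lifted out.
- charger_button (a point): Centre of the top of the dock's catch button: 26 x 24 mm, 24 mm above the table, 10 mm above its ear, 62 mm to the +y side of the dock's origin. Press straight down, about 3 to 6 N: the pack is freed at 5 mm of the 7 mm travel. A plunger then pushes it out 9 to 15 mm; it stays unlatched in the rails when the button is let go, and draws out with under 8 N.
- charger_catch (a joint): The dock's catch: metres pressed down, 0 = up, 0.007 = fully down. Sprung.
- lamp: Display light, fixed: wooden base 80 mm wide, with a round plinth (80 mm, 31 mm high) centred 86 mm ahead (+x) of the origin. Bed, rails, sizes and origin as on the charging dock; +x is the way in. Lower the pack onto the bed with its centre at about x = -52 mm, then slide it in. Catch and stop are set up to 14 mm nearer or farther than nominal, which cannot be read from the pose: feel for them.
- lamp_catch (a joint): The light's catch: metres pressed down; 0 = up, about 0.004 to 0.005 while the foot rides over its tooth (push 1 to 4 N), 0 again once it clicks into the notch. The hard stop is 2.5 mm past the click. There the force climbs steeply: over 15 N of push may damage the catch and stop, over 40 N the rails.
- lamp_eject (a joint): The light's sprung plunger at the inner end of the slide: metres pushed in by the pack's nose; 0 = out, about 0.0095 when latched, 0.012 at the stop. It resists the last 9 mm (push 5 to 9 N in all) and pushes the pack back if that is let go before the click.
- tin: Bystander: round salve tin, 53 mm across, 22 mm high, origin at its underside.
- jade: Bystander: upright jade crystal point, 36x32x69 mm, origin at its underside.
- rose: Bystander: upright rose crystal point, 31x27x70 mm, origin at its underside.
Things that resemble listed ones, but are neither listed nor needed, are in the scene too. Of the things shaped like the part that bears pack_center, the black one is meant.

How it is judged (in metres and radians):
On the way, in this order (a step that is already met when the one before it is completed fails the run):
1. the charging dock's catch button is pressed and the pack springs loose (value of joint charger_catch above 0.0035 m and x of pack_center in the frame of charger below -0.003 m), for 0.05 s.
2. the pack is drawn out of the dock's rails (horizontal distance between pack_center and charger above 0.06 m), for 0.1 s.
3. the pack is in the light's rails and the catch has clicked up into its notch (value of joint lamp_catch below 0.0015 m and value of joint lamp_eject above 0.007 m and x of pack_center in the frame of lamp between -0.018 and 0.02 m and y of pack_center in the frame of lamp between -0.004 and 0.004 m and z of pack_center in the frame of lamp below 0.052 m), for 0.2 s.
At the end, for the whole second after the job is handed in: The pack is latched in the light: catch up (pressed under 1.5 mm), plunger in by over 7 mm, pack centre 18 mm short to 20 mm past nominal home, within 4 mm of the slide's centre line, down in the rails, upright and in line within 0.1 rad, at rest and let go (all of step 3 and angle between the x axis of pack_center and the x axis of lamp, either way round below 0.1 rad and angle between pack_center's own z axis and vertical below 0.1 rad and linear speed of pack below 0.02 m/s); the robot touches nothing.
It fails at once if the pack is forced: more than 40 N between it and the light's rails and bed, or more than 25 N between it and the light's catch, plunger and stop together (contact force between pack and lamp above 40 N or contact force between pack and lamp_latch above 25 N).
It fails at once if more than 40 N between the pack and the charging dock (contact force between pack and charger above 40 N or contact force between pack and charger_latch above 40 N).
It fails at once if the tin or a crystal is shifted by more than 15 mm or knocked over (distance of any of tin, jade, rose from where it was at the start of the episode above 0.015 m or angle between any of jade, rose's own z axis and vertical above 0.3 rad).
It also fails if it takes over 48 s, if anything falls off the work surface, if the arm or the gripper's body presses on something with over 40 N, if the wrist force passes 120 N, or if a joint passes its speed limit or range.

## Working session

There is one attempt and no reset: what is moved stays moved. The work goes in short steps, Python scripts to look and compute and a shell command to move; the robot and the scene stay as the last step left them, time stands still between calls to the robot, and variables do not carry over. Pictures are saved under pics/ and viewed, about 8 in all and at most 12, crops included, and the job is handed in when it is done.

```bash
mkdir -p pics
cat > h.py <<'E'
import numpy as np,cv2
from workcell import monitor,cams,order
from scipy.spatial.transform import Rotation as R
def snap(n):
    o=monitor.get_obs(); c=cams.camera(n)
    if n=='wrist':
        T=np.eye(4);T[:3,:3]=R.from_euler('xyz',o['tcp_rot'],degrees=True).as_matrix();T[:3,3]=o['ee_pos']
        c['M']=T@c['tool_from_camera']
    else:
        T=np.eye(4);T[:3,:3]=cv2.Rodrigues(np.array(c['rvec'],float))[0];T[:3,3]=np.ravel(c['tvec'])
        c['M']=np.linalg.inv(T)
    return c
def plane(c,uv,z):
    uv=np.atleast_2d(uv).astype(float)
    d=np.c_[(uv[:,0]-c['cx'])/c['fx'],(uv[:,1]-c['cy'])/c['fy'],np.ones(len(uv))]@c['M'][:3,:3].T
    t=c['M'][:3,3]; return t+d*((z-t[2])/d[:,2])[:,None]
def cloud(c):
    v,u=np.mgrid[:400,:640];z=c['depth']
    p=np.stack([(u-c['cx'])/c['fx']*z,(v-c['cy'])/c['fy']*z,z],-1)
    return p@c['M'][:3,:3].T+c['M'][:3,3]
E
python3 - <<'E'
from h import *
print(monitor.get_obs())
ims=[]
for n in('scene','side','wrist'):
    c=snap(n);cv2.imwrite(f'pics/{n}0.png',c['img'][:,:,::-1]);np.savez(f'{n}0.npz',**c);print(n,c['M'].round(3).tolist(),c['fx'])
E
```

```text
{'time': 0.0, 'q': array([1.55306744e-03, 5.01169052e+00, 1.00336846e+01, 9.50995027e+01,
       1.28429990e-03, 8.99997547e+01]), 'qd': array([ 0.02470346, -0.01025338,  0.00703481, -0.05236942, -0.03171713,
        0.02229833]), 'joint_efforts': array([ 7.68234549e-04, -5.20392072e+01,  4.64802504e+01,  1.63646933e-02,
        2.23589603e-05, -6.77332673e-05]), 'ee_pos': array([5.49761509e-01, 2.13821648e-05, 2.26470517e-01]), 'tcp_rot': array([-1.79922491e+02, -1.28463058e-03,  9.00017966e+01]), 'wrist_force': array([-0.07954956,  0.73495017, -0.27265188]), 'torque': array([-0.01702067,  0.04192053, -0.01803951]), 'opening': 0.08545123682129291}
scene [[0.629, -0.55, 0.549, -0.08], [-0.777, -0.459, 0.431, -0.503], [0.015, -0.698, -0.716, 0.905], [0.0, 0.0, 0.0, 1.0]] 426.3055972213199
side [[-0.984, -0.101, 0.147, 0.39], [-0.178, 0.537, -0.824, 0.813], [0.004, -0.837, -0.547, 0.637], [0.0, 0.0, 0.0, 1.0]] 365.0981641869427
wrist [[1.0, -0.0, -0.001, 0.549], [-0.001, -0.95, -0.311, 0.08], [-0.001, 0.311, -0.95, 0.374], [0.0, 0.0, 0.0, 1.0]] 354.01855423931073
```

View pics/scene0.png

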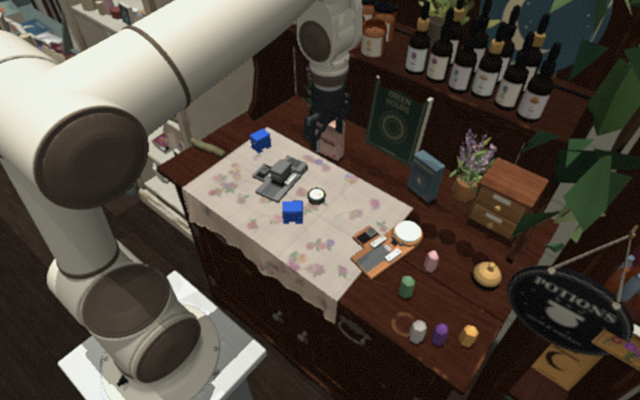

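View pics/side0.png

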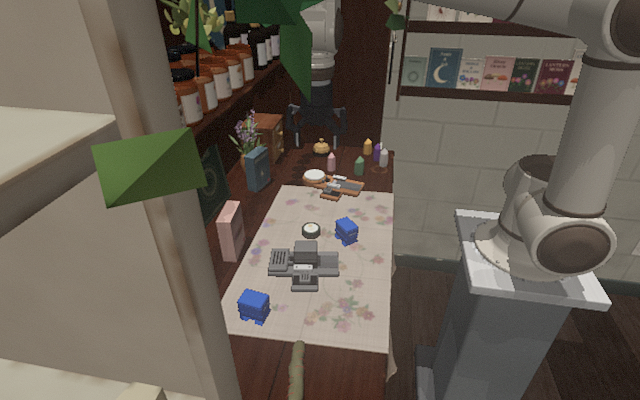

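The scene view shows the dock with the grey pack at about (282,175), blue decoys at (260,139) and (292,212), and the tin at (316,196). The lamp is at about (385,250), with jade at (407,287) and rose at (431,262). The side view shows the dock at about (305,262) and the lamp at about (335,185).

Run:
```python
from h import *
a=cv2.imread('pics/scene0.png');b=cv2.imread('pics/side0.png')
f=lambda i,x,y:cv2.resize(i[y:y+72,x:x+96],(400,300),interpolation=cv2.INTER_CUBIC)
cv2.imwrite('pics/crops.png',np.vstack([np.hstack([f(a,235,140),f(a,345,212)]),np.hstack([f(b,255,228),f(b,290,155)])]))
S=dict(np.load('scene0.npz'));D=dict(np.load('side0.npz'))
for n,c in(('scene',S),('side',D)):
    P=cloud(c)
    print(n,np.isfinite(P).all())
    for z in (0,.014,.0235,.073): pass
    pts=dict(scene=[(282,170),(300,175),(316,192),(407,283),(431,258),(385,250),(407,230),(260,180)],side=[(305,245),(305,287),(311,228),(360,162),(331,158),(345,187),(314,177)])[n]
    for u,v in pts: print(u,v,P[v,u].round(3))
```

```text
scene True
282 170 [0.533 0.15  0.068]
300 175 [0.594 0.138 0.011]
316 192 [0.563 0.048 0.021]
407 283 [ 0.448 -0.321  0.061]
431 258 [ 0.55  -0.327  0.051]
385 250 [ 0.523 -0.216  0.016]
407 230 [ 0.602 -0.231  0.033]
260 180 [0.506 0.22  0.005]
side True
305 245 [0.546 0.168 0.065]
305 287 [0.528 0.251 0.013]
311 228 [0.557 0.048 0.022]
360 162 [ 0.458 -0.307  0.049]
331 158 [ 0.56  -0.316  0.05 ]
345 187 [ 0.494 -0.192  0.014]
314 177 [ 0.6   -0.209  0.03 ]
```

View pics/crops.png

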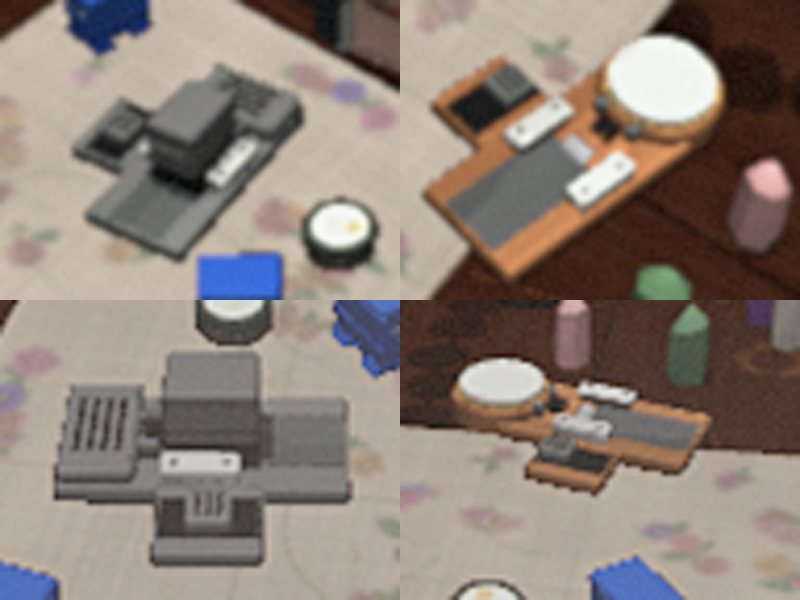

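The crops show the grey pack in the dock with its nose toward the vented block. Two white rails mark the lamp, and both slides run roughly along world +x. Next I'll get coarse rail positions from the white rail tops.

```bash
python3 - <<'E'
from h import *
for n in('scene','side','wrist'):
    c=dict(np.load(n+'0.npz'));P=cloud(c)
    hsv=cv2.cvtColor(c['img'],cv2.COLOR_RGB2HSV)
    m=((hsv[...,1]<50)&(hsv[...,2]>140)&(c['depth']>0)&(abs(P[...,2]-.022)<.009)&(P[...,0]>.3)&(P[...,0]<.7)&(abs(P[...,1])<.35)).astype(np.uint8)
    k,l,s,ce=cv2.connectedComponentsWithStats(m)
    for i in range(1,k):
        if s[i,4]<12: continue
        v,u=np.where(l==i);q=plane(c,np.c_[u,v],.0235)[:,:2]
        r=cv2.minAreaRect(q.astype(np.float32)*1000)
        print(n,s[i,4],ce[i].round(),q.mean(0).round(4),np.round(r[1],1),round(r[2],1))
    # yaw of pack top
    m=(abs(P[...,2]-.067)<.006)&(abs(P[...,0]-.53)<.06)&(abs(P[...,1]-.17)<.06)
    q=P[m][:,:2].astype(np.float32)*1000
    if len(q)>30: print(n,'pack top',len(q),cv2.minAreaRect(q))
E
python3 -m handwheel '[[0.02,-0.005,-0.0,0,0,7],[0.02,-0.002,0,0,0,7],[0.02,-0.0,0,0,0,7],[0.02,0,0,0,0,7],[0.0,0,0,0,0,7],[0.0,0,0,0,0,7],[0.0,0,0,0,0,7],[0,0,0,0,0,7]]' 1 40
python3 -c "
from h import *
print(monitor.get_obs()['q'])"
```

```text
scene 28 [293. 158.] [0.6263 0.1945] [21.7 73.7] 25.5
scene 59 [290. 178.] [0.5558 0.141 ] [50.6 14.7] 7.0
scene 131 [316. 193.] [0.557  0.0439] [47.5 40. ] 40.9
scene 29 [279. 194.] [0.4876 0.122 ] [36.   9.5] 6.4
scene 58 [405. 226.] [ 0.6164 -0.2155] [33.  55.4] 77.7
scene 17 [412. 233.] [ 0.6106 -0.2428] [25.  13.2] 31.1
scene 35 [408. 238.] [ 0.5868 -0.2442] [27.4 29.7] 75.0
scene 13 [418. 235.] [ 0.6133 -0.2583] [17.9 10.4] 30.9
scene 93 [378. 241.] [ 0.5307 -0.1882] [16.7 49.2] 78.7
scene 29 [387. 247.] [ 0.5278 -0.2186] [16.9 12.8] 87.2
scene 109 [392. 255.] [ 0.5179 -0.2413] [18.6 45.3] 74.6
scene pack top 204 ((544.066162109375, 168.17877197265625), (57.35200500488281, 42.18736267089844), 8.088841438293457)
side 128 [314. 174.] [ 0.6063 -0.2375] [67.7 68.2] 10.6
side 41 [339. 177.] [ 0.5194 -0.2377] [20.1 42.6] 78.7
side 59 [334. 184.] [ 0.5312 -0.1887] [35.1 47.2] 36.0
side 111 [311. 227.] [0.5565 0.0478] [43.7 39.3] 42.2
side 18 [280. 248.] [0.6152 0.1439] [42.8  0. ] 10.5
side 110 [302. 267.] [0.5462 0.1984] [45.3 16.7] 10.5
side pack top 278 ((544.2640991210938, 169.086
[... 477 characters left out ...]
358.] [ 0.5941 -0.2341] [66.5 44.2] 63.2
wrist 31 [388. 345.] [ 0.6266 -0.2157] [ 5. 20.] 44.9
wrist 38 [389. 354.] [ 0.6292 -0.229 ] [11.3 14.6] 56.9
wrist 331 [299. 362.] [ 0.5192 -0.2404] [14.4 44.7] 77.9
wrist 18 [342. 360.] [ 0.5718 -0.2382] [ 2.4 10.6] 0.9
wrist 74 [383. 366.] [ 0.6228 -0.2466] [21.8 21.6] 80.9
wrist 24 [383. 373.] [ 0.6225 -0.2577] [ 6.9 20. ] 14.0
wrist 24 [374. 375.] [ 0.6114 -0.2601] [ 8.5 10.8] 67.7
wrist 13 [376. 379.] [ 0.6142 -0.2669] [8.7 3.1] 0.0
time: 0.82
ee_pos: [0.5574, 0.0784, 0.2268]
tcp_rot: [-180.0, 0.0, 33.7]
wrist_force: [0.2, 0.5, 0.1]
opening: 0.0854
[ 8.00612689e+00  6.80512240e+00  1.20155209e+01  9.52493047e+01
 -2.11046728e-03  1.54329545e+02]
```

```bash
python3 -m handwheel '[[0,0,0,0,0,-7.1],[0,0,0,0,0,-7.1],[0,0,0,0,0,-7.1],[0,0,0,0,0,-7.1],[0,0,0,0,0,-7.1],[0,0,0,0,0,-7.1],[0,0,0,0,0,-7.1],[0,0,0,0,0,-7.1]]' -1 >/dev/null
python3 -m handwheel '[[0,0,0,0,0,-7.1],[0,0,0,0,0,-7.1],[0,0,0,0,0,-7.1],[0,0,0,0,0,-7.1],[0,0,0,0,0,-7.1],[0,0,0,0,0,-7.1],[0,0,0,0,0,-7.1],[0,0,0,0,0,-7.1]]' >/dev/null
python3 -m handwheel '[[0,0,0,0,0,-7.1],[0,0,0,0,0,-7.1],[0,0,0,0,0,-7.1],[0,0,0,0,0,-7.1],[0,0,0,0,0,-7.1],[0,0,0,0,0,-6.9],[0,0.030,0,0,0,0],[0,0.03,0,0,0,0]]'
python3 - <<'E'
from h import *
c=snap('wrist');cv2.imwrite('pics/w1.png',c['img'][:,:,::-1]);np.savez('w1.npz',**c)
P=cloud(c)
hsv=cv2.cvtColor(c['img'],cv2.COLOR_RGB2HSV)
m=((hsv[...,1]<50)&(hsv[...,2]>140)&(abs(P[...,2]-.0235)<.005)).astype(np.uint8)
k,l,s,ce=cv2.connectedComponentsWithStats(m)
for i in range(1,k):
    if s[i,4]<60: continue
    v,u=np.where(l==i);q=plane(c,np.c_[u,v],.0235)[:,:2]
    r=cv2.minAreaRect(q.astype(np.float32)*1000)
    print(s[i,4],ce[i].round(),np.round(r[0],1),np.round(r[1],1),round(r[2],1))
m=(abs(P[...,2]-.067)<.003)&(abs(P[...,0]-.54)<.05)&(abs(P[...,1]-.17)<.05)
print(m.sum(),cv2.minAreaRect(P[m][:,:2].astype(np.float32)*1000))
m=(abs(P[...,2]-.024)<.003)&(abs(P[...,0]-.533)<.04)&(abs(P[...,1]-.23)<.022)
print(m.sum(),cv2.minAreaRect(P[m][:,:2].astype(np.float32)*1000) if m.any() else 0)
print(monitor.get_obs()['wrist_force'])
E
```

```text
time: 2.82
ee_pos: [0.547, 0.1369, 0.2269]
tcp_rot: [-180.0, -0.0, -170.1]
wrist_force: [-0.0, 0.2, 0.1]
opening: 0.0004
995 [231. 163.] [557.   44.1] [37.8 39.1] 9.9
503 [326. 178.] [554.2 142.2] [44.  14.5] 9.9
302 [384. 177.] [544.2 199.5] [44.   7.9] 9.9
2539 ((542.7737426757812, 168.13095092773438), (54.840057373046875, 39.78095626831055), 10.145462036132812)
575 ((532.5541381835938, 229.3304443359375), (25.16735076904297, 24.073041915893555), 10.205326080322266)
[-1.06508713  2.43261271 -0.19120069]
```

View pics/w1.png

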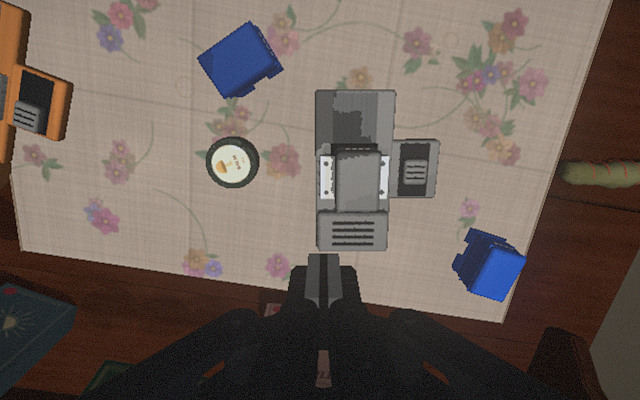

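The wrist view has the dock in full, with the pack at (358,180), the button at (414,172) and slide yaw 10°. I'll go over the button and down.

```bash
python3 -m handwheel '[[-0.0018,0.0309,0,0,0,0],[0,0.031,0,0,0,0],[0,0.031,0,0,0,0],[0,0,0.037,0,0,0],[0,0,0.037,0,0,0],[0,0,0.037,0,0,0],[0,0,0.037,0,0,0],[0,0,0.026,0,0,0]]'
python3 -m handwheel '[[0,0,0.004,0,0,0],[0,0,0.003,0,0,0],[0,0,0.002,0,0,0],[0,0,0.002,0,0,0],[0,0,0.001,0,0,0],[0,0,0.001,0,0,0],[0,0,0,0,0,0],[0,0,0,0,0,0]]'
```

```text
time: 3.53
ee_pos: [0.5311, 0.2286, 0.0493]
tcp_rot: [-180.0, -0.2, -170.0]
wrist_force: [0.0, -0.5, -0.1]
opening: 0.0
time: 4.2
ee_pos: [0.5329, 0.2291, 0.0407]
tcp_rot: [180.0, 0.0, -170.0]
wrist_force: [0.1, -0.6, 0.8]
opening: -0.0
```

```bash
python3 -m handwheel '[[0,0,0.001,0,0,0],[0,0,0.001,0,0,0],[0,0,0.001,0,0,0],[0,0,0.001,0,0,0],[0,0,0.001,0,0,0],[0,0,0.001,0,0,0],[0,0,0,0,0,0],[0,0,0,0,0,0]]'
```

```text
time: 4.87
ee_pos: [0.5326, 0.229, 0.0341]
tcp_rot: [-180.0, -0.0, -170.0]
wrist_force: [-0.3, 0.3, -0.9]
opening: 0.0
```

```bash
cat > top.py <<'E'
from h import *
import sys
x,y,z=map(float,sys.argv[2:5])
for n in sys.argv[1].split(','):
    c=snap(n);cv2.imwrite(f'pics/last_{n}.png',c['img'][:,:,::-1]);P=cloud(c)
    m=(abs(P[...,2]-z)<.004)&(abs(P[...,0]-x)<.06)&(abs(P[...,1]-y)<.04)
    print(n,m.sum(),np.median(P[m][:,2]) if m.any() else 0,cv2.minAreaRect(P[m][:,:2].astype(np.float32)*1000) if m.any() else 0)
print(monitor.get_obs()['wrist_force'],monitor.get_obs()['ee_pos'])
E
python3 top.py side,scene .535 .168 .067
python3 - <<'E'
import cv2,numpy as np
f=lambda i,x,y:cv2.resize(i[y:y+72,x:x+96],(400,300),interpolation=cv2.INTER_CUBIC)
cv2.imwrite('pics/c2.png',np.hstack([f(cv2.imread('pics/last_scene.png'),235,140),f(cv2.imread('pics/last_side.png'),255,228)]))
E
```

```text
side 56 0.06549659778866762 ((543.8701171875, 169.73117065429688), (54.16791534423828, 39.3917121887207), 10.891050338745117)
scene 193 0.0675383274549789 ((543.2573852539062, 167.02561950683594), (56.83911895751953, 40.91112518310547), 11.550698280334473)
[-0.72720118 -0.06864568 -0.85872942] [0.53269435 0.22908313 0.03422858]
```

View pics/c2.png

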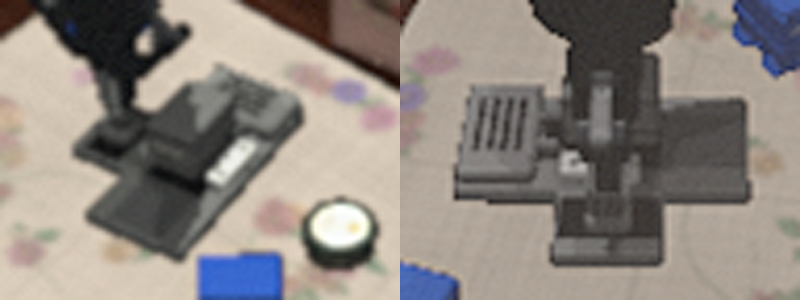

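The fingers are on the button, but there is no force yet and the pack has not sprung (top still at x≈0.5435). I'll go on down in 1 mm rows and watch the force.

```bash
python3 -m handwheel '[[0,0,0.001,0,0,0],[0,0,0.001,0,0,0],[0,0,0.001,0,0,0],[0,0,0.001,0,0,0],[0,0,0.0,0,0,0],[0,0,0.0,0,0,0],[0,0,0,0,0,0],[0,0,0,0,0,0]]'; python3 top.py scene .535 .168 .067
```

```text
time: 5.63
ee_pos: [0.5327, 0.2291, 0.0302]
tcp_rot: [180.0, 0.0, -170.0]
wrist_force: [-1.2, -0.1, -0.8]
opening: 0.0
scene 184 0.0678170766471427 ((542.1329956054688, 167.5365753173828), (56.068634033203125, 41.119712829589844), 8.961380958557129)
[-0.09354871  0.2226112  -0.25365159] [0.5326899  0.22907198 0.0302121 ]
```

```bash
python3 -m handwheel '[[0,0,0.001,0,0,0],[0,0,0.001,0,0,0],[0,0,0.001,0,0,0],[0,0,0.001,0,0,0],[0,0,0.0,0,0,0],[0,0,0.0,0,0,0],[0,0,0,0,0,0],[0,0,0,0,0,0]]'; python3 top.py scene,side .535 .168 .067
```

```text
time: 6.35
ee_pos: [0.5327, 0.2291, 0.0263]
tcp_rot: [180.0, 0.0, -170.0]
wrist_force: [-0.6, -0.3, 0.5]
opening: -0.0001
scene 190 0.06777432612060269 ((544.80615234375, 167.68321228027344), (59.06044006347656, 40.65995407104492), 9.954885482788086)
side 49 0.06547975385839189 ((544.0853271484375, 168.9513397216797), (54.28453063964844, 37.280216217041016), 10.901854515075684)
[ 0.0424087  -0.01137025 -0.7745582 ] [0.53269999 0.22905634 0.02624324]
```

Run:
```python
from h import *
c=snap('wrist');cv2.imwrite('pics/w2.png',c['img'][:,:,::-1])
P=cloud(c)
for n,cc in (('w1',dict(np.load('w1.npz'))),('now',c)):
    v,u=np.mgrid[:400,:640];z=cc['depth']
    p=np.stack([(u-cc['cx'])/cc['fx']*z,(v-cc['cy'])/cc['fy']*z,z,np.ones_like(z)],-1)@cc['tool_from_camera'].T
    for r in range(225,330,10): print(n,r,p[r,322,:3].round(4),z[r,322].round(4))
```

```text
w1 225 [-0.0586 -0.0011  0.1995] 0.3725
w1 235 [-0.071  -0.0012  0.2017] 0.3784
w1 245 [-0.0826 -0.0012  0.2016] 0.382
w1 255 [ 0.0115 -0.0004 -0.0099] 0.1517
w1 265 [ 0.0115 -0.0004 -0.0187] 0.1433
w1 275 [ 0.0116 -0.0003 -0.027 ] 0.1354
w1 285 [ 0.0118 -0.0003 -0.0344] 0.1283
w1 295 [ 0.0116 -0.0003 -0.0406] 0.1225
w1 305 [ 0.0089 -0.0003 -0.0426] 0.1214
w1 315 [ 0.0034 -0.0003 -0.0405] 0.1252
w1 325 [ 0.0005 -0.0003 -0.0422] 0.1244
now 225 [ 0.0165 -0.0005  0.0121] 0.171
now 235 [ 0.0124 -0.0005  0.0095] 0.1698
now 245 [ 0.0104 -0.0004  0.0026] 0.1639
now 255 [ 0.0119 -0.0004 -0.0106] 0.1509
now 265 [ 0.0118 -0.0004 -0.0193] 0.1427
now 275 [ 0.0115 -0.0003 -0.0267] 0.1357
now 285 [ 0.0111 -0.0003 -0.0333] 0.1296
now 295 [ 0.0116 -0.0003 -0.0406] 0.1225
now 305 [ 0.0086 -0.0003 -0.0421] 0.1219
now 315 [ 0.0049 -0.0003 -0.0426] 0.1226
now 325 [ 0.0006 -0.0003 -0.0423] 0.1243
```

View pics/w2.png

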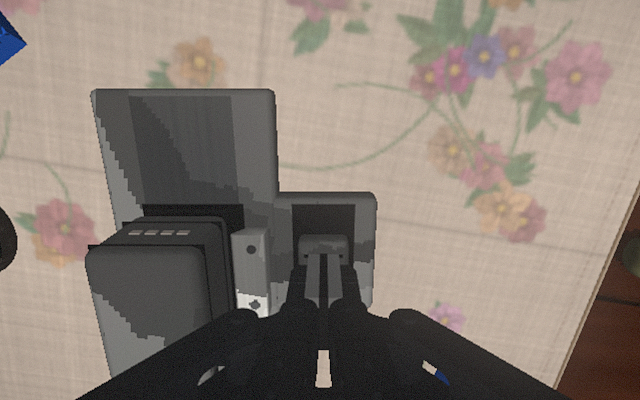

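The fingertips end at about tool z −6 mm (pixel (322,253)). They are still some 8 mm above the button top at (322,245), z=0.0237, so I'll keep going down by feel.

```bash
python3 -m handwheel '[[0,0,0.0015,0,0,0],[0,0,0.0015,0,0,0],[0,0,0.001,0,0,0],[0,0,0.001,0,0,0],[0,0,0.001,0,0,0],[0,0,0.0,0,0,0],[0,0,0,0,0,0],[0,0,0,0,0,0]]'
python3 -m handwheel '[[0,0,0.001,0,0,0],[0,0,0.001,0,0,0],[0,0,0.001,0,0,0],[0,0,0.0,0,0,0],[0,0,0.0,0,0,0],[0,0,0.0,0,0,0],[0,0,0,0,0,0],[0,0,0,0,0,0]]'
```

```text
time: 7.17
ee_pos: [0.5327, 0.229, 0.0202]
tcp_rot: [-180.0, 0.0, -170.0]
wrist_force: [-0.5, -0.0, 0.4]
opening: -0.0003
time: 7.83
ee_pos: [0.5327, 0.2291, 0.0172]
tcp_rot: [180.0, 0.0, -170.0]
wrist_force: [0.7, -0.1, 1.5]
opening: 0.0001
```

```bash
python3 -m handwheel '[[0,0,0.001,0,0,0],[0,0,0.001,0,0,0],[0,0,0.001,0,0,0],[0,0,0.001,0,0,0],[0,0,0.001,0,0,0],[0,0,0.0,0,0,0],[0,0,0,0,0,0],[0,0,0,0,0,0]]'; python3 top.py scene,wrist .535 .168 .067
```

```text
time: 8.5
ee_pos: [0.5329, 0.2292, 0.0127]
tcp_rot: [180.0, 0.0, -170.0]
wrist_force: [-1.6, -0.9, 7.2]
opening: -0.0002
scene 189 0.06748697867745523 ((531.7349243164062, 176.75027465820312), (57.96122360229492, 60.69256591796875), 10.18971061706543)
wrist 17132 0.06709032026169603 ((530.67919921875, 177.32765197753906), (55.68306350708008, 61.9582633972168), 10.774324417114258)
[-1.45490736 -0.04876027  7.24364344] [0.53284603 0.22916658 0.012721  ]
```

The pack sprung about 12 mm and the button force was 7 N. Now I'll rise, move over the pack, open the fingers and re-measure.

```bash
python3 -m handwheel '[[0,0,-0.01,0,0,0],[0,0,-0.025,0,0,0],[0,0,-0.035,0,0,0],[0,0,-0.035,0,0,0],[0.0043,-0.0206,-0.015,0,0,0],[0.0043,-0.0206,0,0,0,0],[0.0042,-0.0206,0,0,0,0],[0,0,0,0,0,0]]' 0.5 60
python3 - <<'E'
from h import *
c=snap('wrist');cv2.imwrite('pics/w3.png',c['img'][:,:,::-1])
P=cloud(c)
m=(abs(P[...,2]-.067)<.003)&(abs(P[...,0]-.53)<.06)&(abs(P[...,1]-.166)<.04)
r=cv2.minAreaRect(P[m][:,:2].astype(np.float32)*1000);print(m.sum(),r)
# marks (white, rear) -> none; fingers
v,u=np.mgrid[:400,:640];z=c['depth']
p=np.stack([(u-c['cx'])/c['fx']*z,(v-c['cy'])/c['fy']*z,z,np.ones_like(z)],-1)@c['tool_from_camera'].T
f=(z<.17)&(z>0)
print('fingers near tips',[ (v_,u_,p[v_,u_,:3].round(3).tolist()) for u_ in range(190,460,15) for v_ in [np.argmax(f[:,u_])]])
o=monitor.get_obs();print(o['ee_pos'],o['opening'],o['wrist_force'])
E
```

```text
time: 9.27
ee_pos: [0.5307, 0.1633, 0.1329]
tcp_rot: [-179.9, 0.0, -170.1]
wrist_force: [-0.5, 0.1, -0.4]
opening: 0.0637
4879 ((531.7198486328125, 166.16043090820312), (55.83362579345703, 39.948604583740234), 9.99321460723877)
fingers near tips [(np.int64(310), 190, [0.012, -0.042, -0.05]), (np.int64(286), 205, [0.007, -0.045, -0.028]), (np.int64(272), 220, [0.008, -0.042, -0.018]), (np.int64(260), 235, [0.012, -0.036, -0.015]), (np.int64(276), 250, [0.002, -0.032, -0.011]), (np.int64(381), 265, [0.011, -0.014, -0.077]), (np.int64(381), 280, [0.01, -0.011, -0.077]), (np.int64(382), 295, [0.01, -0.007, -0.077]), (np.int64(385), 310, [0.01, -0.003, -0.078]), (np.int64(387), 325, [0.01, 0.001, -0.079]), (np.int64(384), 340, [0.011, 0.004, -0.079]), (np.int64(381), 355, [0.01, 0.008, -0.077]), (np.int64(381), 370, [0.011, 0.012, -0.077]), (np.int64(381), 385, [0.011, 0.015, -0.077]), (np.int64(260), 400, [0.012, 0.032, -0.015]), (np.int64(260), 415, [0.012, 0.038, -0.015]), (np.int64(272), 430, [0.007, 0.044, -0.017]), (np.int64(290), 445, [0.007, 0.046, -0.031])]
[0.53071838 0.16458302 0.13261719] 0.06431631751482271 [-0.11651953 -0.56639496  0.15087124]
```

View pics/w3.png

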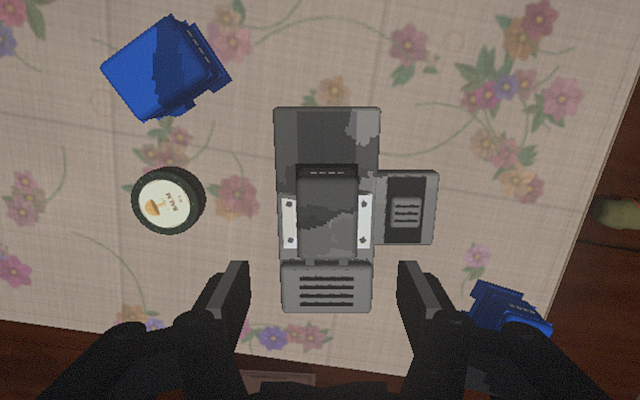

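The wrist view shows the pack at (328,215) between the open fingers, with the tips at tool z −12 mm. I'll descend with TCP to 0.026 and close.

```bash
python3 -m handwheel '[[-0.0013,0.0014,0.02,0,0,0],[0,0,0.025,0,0,0],[0,0,0.025,0,0,0],[0,0,0.02,0,0,0],[0,0,0.01,0,0,0],[0,0,0.0066,0,0,0],[0,0,0,0,0,0],[0,0,0,0,0,0]]'
python3 -m handwheel '[[0,0,0,0,0,0],[0,0,0,0,0,0],[0,0,0,0,0,0],[0,0,0,0,0,0],[0,0,0,0,0,0],[0,0,0,0,0,0],[0,0,0,0,0,0],[0,0,0,0,0,0]]' -1 60
```

```text
time: 9.98
ee_pos: [0.5322, 0.1679, 0.0263]
tcp_rot: [180.0, 0.0, -170.0]
wrist_force: [-0.3, 0.5, -0.1]
opening: 0.0641
time: 10.65
ee_pos: [0.5327, 0.1676, 0.0271]
tcp_rot: [-180.0, 0.1, -170.0]
wrist_force: [-0.8, -2.3, 6.0]
opening: 0.0391
```

```bash
python3 -m handwheel '[[0.002,-0.0008,-0.0003,0,0,0],[0.003,0,0,0,0,0],[0.004,0,0,0,0,0],[0.004,0,0,0,0,0],[0.004,0,0,0,0,0],[0.004,0,0,0,0,0],[0.004,0,0,0,0,0],[0.004,0,0,0,0,0]]'
python3 -m handwheel '[[0.004,0,0,0,0,0],[0.005,0,0,0,0,0],[0.005,0,0,0,0,0],[0.005,0,0,0,0,0],[0.005,0,0,0,0,0],[0.004,0,0,0,0,0],[0,0,0,0,0,0],[0,0,0,0,0,0]]'
```

```text
time: 11.32
ee_pos: [0.504, 0.162, 0.027]
tcp_rot: [180.0, 0.1, -170.0]
wrist_force: [2.2, 0.5, 5.7]
opening: 0.0392
time: 11.98
ee_pos: [0.4758, 0.1571, 0.0269]
tcp_rot: [180.0, 0.1, -170.0]
wrist_force: [-1.9, 0.2, 9.0]
opening: 0.0391
```

```bash
python3 -m handwheel '[[0,0,-0.015,0,0,0],[0,0,-0.03,0,0,0],[0,0,-0.035,0,0,0],[0,0,-0.035,0,0,0],[0,0,-0.035,0,0,5.5],[0,0,-0.015,0,0,5.5],[0,0,0,0,0,5.5],[0,0,0,0,0,5.5]]'
python3 -m handwheel '[[-0.006,-0.0316,0,0,0,0],[-0.006,-0.0316,0,0,0,0],[-0.006,-0.0316,0,0,0,0],[-0.006,-0.0316,0,0,0,0],[-0.006,-0.0316,0,0,0,0],[-0.006,-0.0316,0,0,0,0],[-0.006,-0.0316,0,0,0,0],[-0.006,-0.0316,0,0,0,0]]'
cat > m.py <<'E'
from h import *
import time,sys
c=snap('wrist');cv2.imwrite(f'pics/{sys.argv[1]}.png',c['img'][:,:,::-1]);P=cloud(c)
hsv=cv2.cvtColor(c['img'],cv2.COLOR_RGB2HSV)
m=((hsv[...,1]<60)&(hsv[...,2]>120)&(abs(P[...,2]-.0235)<.005)&(P[...,1]<-.15)).astype(np.uint8)
k,l,s,ce=cv2.connectedComponentsWithStats(m)
for i in range(1,k):
    if s[i,4]<60: continue
    v,u=np.where(l==i);q=plane(c,np.c_[u,v],.0235)[:,:2]
    r=cv2.minAreaRect(q.astype(np.float32)*1000)
    print(s[i,4],ce[i].round(),np.round(r[0],1),np.round(r[1],1),round(r[2],1),np.median(P[v,u,2]).round(4))
# pack in tool coordinates: points between fingers, top face
v,u=np.mgrid[:400,:640];z=c['depth']
p=np.stack([(u-c['cx'])/c['fx']*z,(v-c['cy'])/c['fy']*z,z,np.ones_like(z)],-1)@c['tool_from_camera'].T
m=(abs(p[...,0])<.04)&(abs(p[...,1])<.019)&(p[...,2]>-.06)&(p[...,2]<.0)&(z>0)
t=np.median(p[m][:,2]);mm=m&(abs(p[...,2]-t)<.003)
print('pack top in tool z',t,'x range',np.percentile(p[mm][:,0],[1,99]),'rect',cv2.minAreaRect(p[mm][:,:2].astype(np.float32)*1000))
o=monitor.get_obs();print(o['ee_pos'],o['tcp_rot'],o['opening'],o['wrist_force'],o['q'])
E
python3 m.py w4
```

```text
time: 12.65
ee_pos: [0.476, 0.157, 0.192]
tcp_rot: [179.9, 0.1, 167.7]
wrist_force: [0.2, 0.2, -3.2]
opening: 0.0394
time: 13.32
ee_pos: [0.4694, -0.1017, 0.1905]
tcp_rot: [180.0, -0.0, 168.0]
wrist_force: [0.5, 0.6, -3.2]
opening: 0.0393
598 [195. 255.] [ 518.  -240.6] [15.  45.5] 78.0 0.0237
502 [250. 250.] [ 526.5 -187.3] [15.6 40. ] 77.2 0.0237
pack top in tool z -0.040030453834256186 x range [-0.02575968  0.02732059] rect ((0.32663917541503906, 0.0016040802001953125), (56.42898941040039, 37.98452377319336), 0.017149049788713455)
[ 0.46933535 -0.10607069  0.19029276] [-1.79862820e+02 -3.37528261e-02  1.67866449e+02] 0.03967064726942488 [-1.81079243 -4.11423327 -2.74622968] [-12.65241053  -5.00755556  -4.00241492  91.03764983  -0.13747958
  -0.51886046]
```

View pics/w4.png

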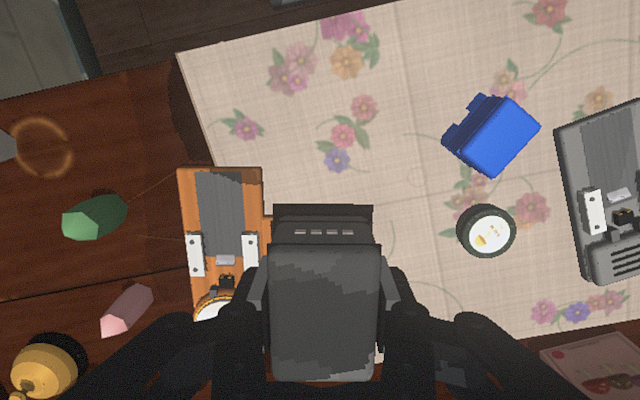

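The wrist view shows the pack held square and centred (325,300). The lamp rails are at (195,255) and (250,250). I'll re-measure with the arm settled.

```bash
python3 -m handwheel '[[0,0,0,0,0,0],[0,0,0,0,0,0],[0,0,0,0,0,0],[0,0,0,0,0,0],[0,0,0,0,0,0],[0,0,0,0,0,0],[0,0,0,0,0,0],[0,0,0,0,0,0]]'; python3 m.py w5
```

```text
time: 14.03
ee_pos: [0.4703, -0.1, 0.1909]
tcp_rot: [180.0, 0.0, 168.0]
wrist_force: [0.5, 0.7, -2.5]
opening: 0.0395
599 [193. 254.] [ 517.9 -240.5] [15.1 45.5] 78.0 0.0236
525 [248. 251.] [ 528.  -187.5] [15.5 43.3] 78.0 0.0236
pack top in tool z -0.04002762078722268 x range [-0.02589684  0.02730848] rect ((0.17999267578125, 0.00604248046875), (37.98283767700195, 56.255821228027344), 89.9983139038086)
[ 0.47028919 -0.10010917  0.19092089] [1.79999146e+02 3.95462715e-03 1.68026463e+02] 0.039244252606364216 [ 0.08365664 -0.24123128 -1.69515509] [-1.20175456e+01 -5.08446306e+00 -4.00426727e+00  9.10762418e+01
  8.56801499e-04 -4.40085439e-02]
```

```bash
python3 -m handwheel '[[-0.0045,-0.025,0,0,0,0],[-0.0045,-0.025,0,0,0,0],[-0.0045,-0.025,0,0,0,0],[-0.0047,-0.0254,0,0,0,0],[0,0,0.035,0,0,0],[0,0,0.035,0,0,0],[0,0,0.035,0,0,0],[0,0,0.02,0,0,0]]'
python3 -m handwheel '[[0,0,0.015,0,0,0],[0,0,0.01,0,0,0],[0,0,0.006,0,0,0],[0,0,0.003,0,0,0],[0,0,0.001,0,0,0],[0,0,0.0,0,0,0],[0,0,0.0,0,0,0],[0,0,0.0,0,0,0]]'
python3 m.py w6
```

```text
time: 14.75
ee_pos: [0.4656, -0.2019, 0.062]
tcp_rot: [180.0, -0.2, 168.0]
wrist_force: [0.7, 0.6, -3.2]
opening: 0.0391
time: 15.42
ee_pos: [0.4677, -0.2025, 0.0318]
tcp_rot: [-180.0, 0.1, 168.0]
wrist_force: [-0.2, 1.0, -3.1]
opening: 0.0389
254 [378. 366.] [ 534.7 -186.6] [ 7.1 25.1] 69.2 0.0238
198 [269. 366.] [ 523.3 -244.7] [ 6.5 23.2] 87.7 0.0238
pack top in tool z -0.0400278529527633 x range [-0.02582338  0.02734259] rect ((0.5419960021972656, 6.67572021484375e-05), (37.96993637084961, 56.30561447143555), 89.98981475830078)
[ 0.46756371 -0.20249919  0.03157399] [-1.79987948e+02  6.23746985e-02  1.68000319e+02] 0.0394130408274258 [ 0.23879756 -0.39099978 -3.15946022] [-2.34174660e+01  2.58855929e-01 -1.65108118e+01  7.31668061e+01
  5.33994383e-04 -1.14177777e+01]
```

View pics/w6.png

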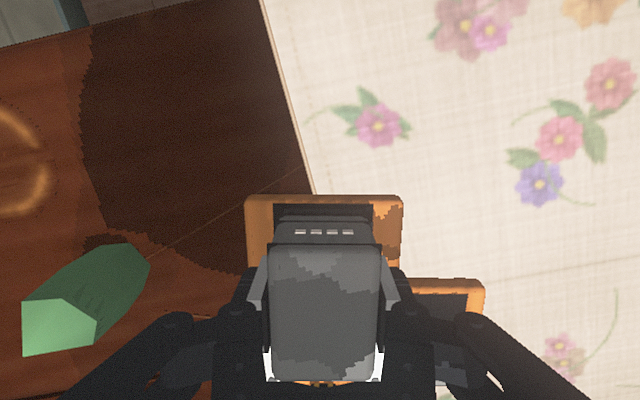

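The base's rear edge (cols 246–402, centre 324) and the pack (270–381, marks centred on 324) line up. I'll set it down on the bed.

```bash
python3 -m handwheel '[[0,0,0.001,0,0,0],[0,0,0.001,0,0,0],[0,0,0.001,0,0,0],[0,0,0.0005,0,0,0],[0,0,0.0005,0,0,0],[0,0,0.0,0,0,0],[0,0,0.0,0,0,0],[0,0,0.0,0,0,0]]'
```

```text
time: 16.13
ee_pos: [0.4673, -0.2024, 0.0271]
tcp_rot: [-180.0, 0.0, 168.0]
wrist_force: [-0.4, -0.6, 1.4]
opening: 0.0395
```

```bash
python3 -m handwheel '[[-0.002,0,0,0,0,0],[-0.002,0,0,0,0,0],[-0.002,0,0,0,0,0],[-0.002,0,0,0,0,0],[-0.002,0,0,0,0,0],[-0.002,0,0,0,0,0],[-0.002,0,0,0,0,0],[-0.0,0,0,0,0,0]]'
```

```text
time: 16.8
ee_pos: [0.4815, -0.2054, 0.0271]
tcp_rot: [-180.0, 0.0, 168.0]
wrist_force: [0.9, 0.3, 4.0]
opening: 0.0392
```

```bash
python3 -m handwheel '[[-0.0025,0,0,0,0,0],[-0.0025,0,0,0,0,0],[-0.0025,0,0,0,0,0],[-0.0025,0,0,0,0,0],[-0.002,0,0,0,0,0],[-0.002,0,0,0,0,0],[0,0,0,0,0,0],[-0.0,0,0,0,0,0]]'
```

```text
time: 17.47
ee_pos: [0.4951, -0.2083, 0.027]
tcp_rot: [-180.0, 0.0, 168.0]
wrist_force: [0.9, -0.3, 5.0]
opening: 0.0396
```

```bash
python3 -m handwheel '[[-0.0015,0,0,0,0,0],[-0.0015,0,0,0,0,0],[-0.0015,0,0,0,0,0],[-0.001,0,0,0,0,0],[-0.001,0,0,0,0,0],[0,0,0,0,0,0],[0,0,0,0,0,0],[0,0,0,0,0,0]]'
python3 -m handwheel '[[-0.001,0,0,0,0,0],[-0.001,0,0,0,0,0],[-0.001,0,0,0,0,0],[-0.001,0,0,0,0,0],[-0.001,0,0,0,0,0],[0,0,0,0,0,0],[0,0,0,0,0,0],[0,0,0,0,0,0]]'
```

```text
time: 18.13
ee_pos: [0.5011, -0.2096, 0.0271]
tcp_rot: [-180.0, 0.0, 168.0]
wrist_force: [-0.9, 0.1, 5.7]
opening: 0.0394
time: 18.8
ee_pos: [0.5057, -0.2105, 0.0271]
tcp_rot: [-180.0, -0.0, 168.0]
wrist_force: [-2.3, 0.1, 6.9]
opening: 0.0393
```

```bash
python3 -m handwheel '[[-0.001,0,0,0,0,0],[-0.001,0,0,0,0,0],[-0.001,0,0,0,0,0],[-0.001,0,0,0,0,0],[0,0,0,0,0,0],[0,0,0,0,0,0],[0,0,0,0,0,0],[0,0,0,0,0,0]]'
```

```text
time: 19.47
ee_pos: [0.5097, -0.2114, 0.0271]
tcp_rot: [-180.0, -0.0, 168.0]
wrist_force: [-1.7, -0.2, 5.7]
opening: 0.0392
```

```bash
python3 -m handwheel '[[-0.001,0,0,0,0,0],[-0.001,0,0,0,0,0],[-0.001,0,0,0,0,0],[0,0,0,0,0,0],[0,0,0,0,0,0],[0,0,0,0,0,0],[0,0,0,0,0,0],[0,0,0,0,0,0]]'
```

```text
time: 20.13
ee_pos: [0.5126, -0.212, 0.0271]
tcp_rot: [-180.0, -0.0, 168.0]
wrist_force: [-2.3, 0.9, 6.4]
opening: 0.0389
```

```bash
python3 -m handwheel '[[-0.001,0,0,0,0,0],[-0.001,0,0,0,0,0],[-0.001,0,0,0,0,0],[0,0,0,0,0,0],[0,0,0,0,0,0],[0,0,0,0,0,0],[0,0,0,0,0,0],[0,0,0,0,0,0]]'
```

```text
time: 20.8
ee_pos: [0.5158, -0.2127, 0.0271]
tcp_rot: [-180.0, 0.0, 168.0]
wrist_force: [-1.0, 0.2, 5.1]
opening: 0.0395
```

```bash
python3 -m handwheel '[[-0.001,0,0,0,0,0],[-0.001,0,0,0,0,0],[-0.001,0,0,0,0,0],[0,0,0,0,0,0],[0,0,0,0,0,0],[0,0,0,0,0,0],[0,0,0,0,0,0],[0,0,0,0,0,0]]'
```

```text
time: 21.47
ee_pos: [0.5187, -0.2133, 0.0271]
tcp_rot: [-180.0, 0.0, 168.0]
wrist_force: [-0.8, 0.5, 5.6]
opening: 0.0393
```

```bash
python3 -m handwheel '[[-0.001,0,0,0,0,0],[-0.001,0,0,0,0,0],[-0.001,0,0,0,0,0],[0,0,0,0,0,0],[0,0,0,0,0,0],[0,0,0,0,0,0],[0,0,0,0,0,0],[0,0,0,0,0,0]]'
```

```text
time: 22.13
ee_pos: [0.5217, -0.2139, 0.0271]
tcp_rot: [-180.0, 0.0, 168.0]
wrist_force: [-0.6, 0.8, 5.8]
opening: 0.0395
```

```bash
python3 -m handwheel '[[-0.001,0,0,0,0,0],[-0.001,0,0,0,0,0],[-0.0,0,0,0,0,0],[0,0,0,0,0,0],[0,0,0,0,0,0],[0,0,0,0,0,0],[0,0,0,0,0,0],[0,0,0,0,0,0]]'
```

```text
time: 22.8
ee_pos: [0.523, -0.2142, 0.0271]
tcp_rot: [180.0, -0.0, 168.0]
wrist_force: [-3.8, 1.3, 7.9]
opening: 0.0394
```

```bash
python3 -m handwheel '[[-0.001,0,0,0,0,0],[-0.001,0,0,0,0,0],[-0.0,0,0,0,0,0],[0,0,0,0,0,0],[0,0,0,0,0,0],[0,0,0,0,0,0],[0,0,0,0,0,0],[0,0,0,0,0,0]]'
```

```text
time: 23.47
ee_pos: [0.5248, -0.2146, 0.0271]
tcp_rot: [-180.0, -0.1, 168.0]
wrist_force: [-4.2, 0.3, 7.0]
opening: 0.0391
```

```bash
python3 -m handwheel '[[-0.001,0,0,0,0,0],[-0.001,0,0,0,0,0],[-0.0,0,0,0,0,0],[0,0,0,0,0,0],[0,0,0,0,0,0],[0,0,0,0,0,0],[0,0,0,0,0,0],[0,0,0,0,0,0]]'
```

```text
time: 24.13
ee_pos: [0.5267, -0.215, 0.0271]
tcp_rot: [180.0, -0.1, 168.0]
wrist_force: [-5.3, 1.4, 8.1]
opening: 0.0393
```

```bash
python3 -m handwheel '[[-0.001,0,0,0,0,0],[-0.001,0,0,0,0,0],[-0.0,0,0,0,0,0],[0,0,0,0,0,0],[0,0,0,0,0,0],[0,0,0,0,0,0],[0,0,0,0,0,0],[0,0,0,0,0,0]]'
```

```text
time: 24.8
ee_pos: [0.5285, -0.2154, 0.027]
tcp_rot: [180.0, -0.1, 168.0]
wrist_force: [-5.9, 1.5, 9.7]
opening: 0.0392
```

```bash
python3 -m handwheel '[[-0.001,0,0,0,0,0],[-0.0005,0,0,0,0,0],[-0.0,0,0,0,0,0],[0,0,0,0,0,0],[0,0,0,0,0,0],[0,0,0,0,0,0],[0,0,0,0,0,0],[0,0,0,0,0,0]]'
```

```text
time: 25.47
ee_pos: [0.5299, -0.2157, 0.027]
tcp_rot: [180.0, -0.1, 168.0]
wrist_force: [-7.1, 0.9, 9.2]
opening: 0.0392
```

```bash
python3 -m handwheel '[[-0.0005,0,0,0,0,0],[-0.0005,0,0,0,0,0],[-0.0,0,0,0,0,0],[0,0,0,0,0,0],[0,0,0,0,0,0],[0,0,0,0,0,0],[0,0,0,0,0,0],[0,0,0,0,0,0]]'
```

```text
time: 26.13
ee_pos: [0.5309, -0.2159, 0.0271]
tcp_rot: [-180.0, -0.1, 168.0]
wrist_force: [-6.9, 1.2, 9.6]
opening: 0.0391
```

```bash
python3 -m handwheel '[[-0.0005,0,0,0,0,0],[-0.0005,0,0,0,0,0],[-0.0,0,0,0,0,0],[0,0,0,0,0,0],[0,0,0,0,0,0],[0,0,0,0,0,0],[0,0,0,0,0,0],[0,0,0,0,0,0]]'
```

```text
time: 26.8
ee_pos: [0.5318, -0.2161, 0.027]
tcp_rot: [180.0, -0.1, 168.0]
wrist_force: [-6.4, 1.3, 8.6]
opening: 0.0394
```

```bash
python3 -m handwheel '[[-0.0005,0,0,0,0,0],[-0.0005,0,0,0,0,0],[-0.0,0,0,0,0,0],[0,0,0,0,0,0],[0,0,0,0,0,0],[0,0,0,0,0,0],[0,0,0,0,0,0],[0,0,0,0,0,0]]'
```

```text
time: 27.47
ee_pos: [0.5327, -0.2163, 0.0271]
tcp_rot: [-180.0, -0.1, 168.0]
wrist_force: [-7.2, 0.5, 9.2]
opening: 0.0394
```

```bash
python3 -m handwheel '[[-0.0005,0,0,0,0,0],[-0.0005,0,0,0,0,0],[-0.0,0,0,0,0,0],[0,0,0,0,0,0],[0,0,0,0,0,0],[0,0,0,0,0,0],[0,0,0,0,0,0],[0,0,0,0,0,0]]'
```

```text
time: 28.13
ee_pos: [0.5337, -0.2165, 0.0271]
tcp_rot: [180.0, -0.1, 168.0]
wrist_force: [-7.5, 2.7, 9.2]
opening: 0.039
```

```bash
python3 -m handwheel '[[-0.0005,0,0,0,0,0],[0,0,0,0,0,0],[-0.0,0,0,0,0,0],[0,0,0,0,0,0],[0,0,0,0,0,0],[0,0,0,0,0,0],[0,0,0,0,0,0],[0,0,0,0,0,0]]'; python3 m.py w7
```

```text
time: 28.8
ee_pos: [0.534, -0.2166, 0.027]
tcp_rot: [180.0, -0.1, 168.0]
wrist_force: [-9.0, 0.9, 9.7]
opening: 0.039
1531 [261. 226.] [ 512.5 -239.7] [15.3 33.4] 77.9 0.0236
1558 [385. 225.] [ 523.9 -186.5] [15.3 33.6] 80.1 0.0237
350 [452. 242.] [ 535.  -155.9] [13.8  6.6] 78.0 0.024
239 [451. 256.] [ 542.3 -157.1] [14.8  4.2] 78.0 0.0242
609 [448. 273.] [ 551.2 -158.9] [19.8  9.7] 78.0 0.0241
pack top in tool z -0.040028521280856245 x range [-0.02586387  0.0273934 ] rect ((0.39346885681152344, -7.62939453125e-06), (56.040077209472656, 37.98245620727539), 0.02785239741206169)
[ 0.53403083 -0.21659527  0.02707079] [ 1.79999632e+02 -1.25232994e-01  1.67989264e+02] 0.039524340636762384 [-8.06248372  0.34538819  9.38520518] [-2.20659845e+01  9.55927498e+00 -7.06072936e+00  7.35033694e+01
 -2.15026575e-02 -1.00552248e+01]
```

View pics/w7.png

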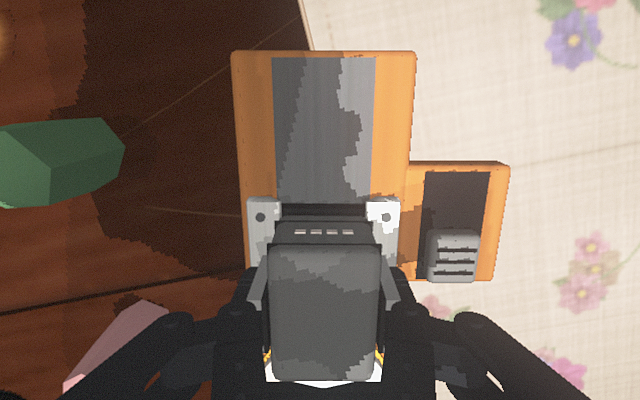

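The lamp's button top measures z=0.024, fully up, at (450,258), and the rails are deep around the pack. So the catch has clicked and the pack is near the stop. I'll relieve the push, confirm the catch holds, then let go.

```bash
python3 -m handwheel '[[0.0005,0,-0.0003,0,0,0],[0.0005,0,-0.0003,0,0,0],[0.0005,0,0,0,0,0],[0.0005,0,0,0,0,0],[0,0,0,0,0,0],[0,0,0,0,0,0],[0,0,0,0,0,0],[0,0,0,0,0,0]]'
```

```text
time: 29.52
ee_pos: [0.5327, -0.2163, 0.0271]
tcp_rot: [180.0, -0.1, 168.0]
wrist_force: [-5.6, 0.4, 1.7]
opening: 0.0393
```

```bash
python3 -m handwheel '[[0.0005,0,0,0,0,0],[0.0005,0,0,0,0,0],[0.0005,0,0,0,0,0],[0,0,0,0,0,0],[0,0,0,0,0,0],[0,0,0,0,0,0],[0,0,0,0,0,0],[0,0,0,0,0,0]]'
```

```text
time: 30.18
ee_pos: [0.5316, -0.216, 0.0272]
tcp_rot: [180.0, -0.0, 168.0]
wrist_force: [-2.6, -0.9, -2.9]
opening: 0.0394
```

```bash
python3 -m handwheel '[[0,0,0,0,0,0],[0,0,0,0,0,0],[0,0,0,0,0,0],[0,0,0,0,0,0],[0,0,-0.005,0,0,0],[0,0,-0.02,0,0,0],[0,0,-0.03,0,0,0],[0,0,-0.03,0,0,0]]' 0.5
python3 -m handwheel '[[0,0,-0.03,0,0,0],[0,0,-0.03,0,0,0],[0.02,0,0,0,0,0],[0.02,0,0,0,0,0],[0,0,0,0,0,0],[0,0,0,0,0,0],[0,0,0,0,0,0],[0,0,0,0,0,0]]'
python3 - <<'E'
from h import *
c=snap('wrist');cv2.imwrite('pics/w8.png',c['img'][:,:,::-1]);P=cloud(c)
e=np.array([.9781,-.2079]);n=np.array([.2079,.9781])
for nm,z,cx,cy in(('pack',.067,.53,-.216),('button',.024,.541,-.157)):
    m=(abs(P[...,2]-z)<.004)&(abs(P[...,0]-cx)<.05)&(abs(P[...,1]-cy)<(.05 if nm=='pack' else .017))
    r=cv2.minAreaRect(P[m][:,:2].astype(np.float32)*1000);q=np.array(r[0])/1000
    print(nm,m.sum(),np.median(P[m][:,2]),r,'along',q@e,'lat',q@n)
hsv=cv2.cvtColor(c['img'],cv2.COLOR_RGB2HSV)
m=((hsv[...,1]<60)&(hsv[...,2]>120)&(abs(P[...,2]-.0235)<.004)&(abs(P[...,1]+.214)<.045)&(P[...,0]<.56)).astype(np.uint8)
k,l,s,ce=cv2.connectedComponentsWithStats(m)
for i in range(1,k):
    if s[i,4]>60:
        v,u=np.where(l==i);r=cv2.minAreaRect(plane(c,np.c_[u,v],.0235)[:,:2].astype(np.float32)*1000);q=np.array(r[0])/1000
        print(r,'along',q@e,'lat',q@n)
print(monitor.get_obs()['wrist_force'])
E
```

```text
time: 30.85
ee_pos: [0.5312, -0.2159, 0.1133]
tcp_rot: [180.0, -0.1, 168.0]
wrist_force: [0.4, -0.5, 0.2]
opening: 0.0643
time: 31.52
ee_pos: [0.4931, -0.2078, 0.1723]
tcp_rot: [180.0, 0.0, 168.0]
wrist_force: [0.3, -0.0, -0.1]
opening: 0.0639
pack 3220 0.06698828136639695 ((530.8837280273438, -216.2274627685547), (39.996498107910156, 55.26810073852539), 78.06356048583984) along 0.5642110638931275 lat -0.10112135427703858
button 712 0.023956242770679342 ((543.7769775390625, -155.3554229736328), (24.005512237548828, 25.559307098388672), 77.57337951660156) along 0.5641666541671753 lat -0.03890190558013914
((518.4100341796875, -241.45193481445312), (14.885269165039062, 44.899208068847656), 76.00707244873047) along 0.557254711679077 lat -0.12838669133605957
((529.7495727539062, -187.9191131591797), (14.912393569946289, 45.016361236572266), 79.9317855834961) along 0.5572164407363891 lat -0.07366874840545655
[ 0.06013334  0.32315164 -0.94384414]
```

View pics/w8.png

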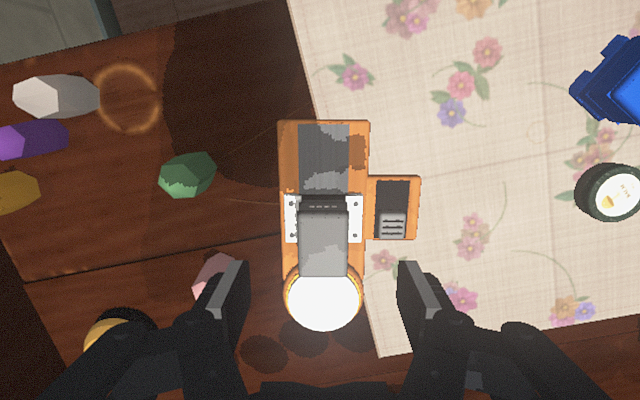

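The pack sits between the rails at (323,240), and the button at (392,222) is fully up. The plinth glows, the jade, rose and tin stand, and the gripper is clear.

```bash
python3 -c "
from workcell import order
print(order.job_done())"
```

```text
the job is handed in; nothing more can be done
None
```

I moved the pack from the dock into the light, felt it latch, let go and handed the job in at about 31.6 s of the 48 s. No verdict was reported.

**Pressing the button:** this took longer than planned. The closed fingertips stood about 6 mm behind the TCP, not the stated 17 mm ahead, so I found the contact by feel. The button went down at about 7 N, just over the stated 3 to 6 N, and the pack sprang about 12 mm.

**Sliding it in:** the push peaked at about 9 N, at the end of the slide near the stop. Pressing down on the bed never passed about 10 N.

**Last checks:**

| Check | Result |
|---|---|
| Pack along the slide | +13 mm from nominal home, inside the allowed −18 to +20 mm and level with the catch button |
| Pack across the slide | about 0.1 mm off the centre line |
| Alignment | in line within about 0.1°, top 67 mm high, level with the bed height plus the pack |
| Catch | button top at 24 mm, fully up; it held the pack against the plunger when I eased off |
| Light | the plinth looks lit |
| Gripper | clear of everything |
| Tin, jade and rose | standing, judged from the picture; I did not measure their shift |

The catch and plunger values were not readable directly, so "latched" rests on the button height, the easing-off test and the pack's position.

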